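# Stack loaded stack-and-nest trays, turned end for end

### The job

Stack the two blue trays on the grey one, in either order, leaving the grey tray standing where it is and the carton lying in each tray. These are stack-and-nest trays: turn each one end for end to the tray below, so that the pull lips stick out at alternate ends, and let it drop into the rim until it stands level on the ledges inside, clear of the carton. Leave the other things on the table alone.

Things in the scene. Friction and masses are not known exactly. Their poses are not given: they have to be found in the camera images.
- grey_tray_center (a point): Dark grey plastic tray, the bottom one, on the table. Rim 174 x 60 mm, 48 mm high, plus a flat pull lip with white label at one end only. Upper band (20 to 48 mm up) vertical outside, 60 mm wide: pinch it across from above, at the middle. Below it the body is 46 mm wide. 0.14 kg without carton. Origin: centre of the rim, half-way up (24 mm over the underside). x points to the end with the pull lip, z up.
- blue_tray_1_center (a point): A blue tray of the same shape, size and mass as the grey one, standing on the table. Origin: centre of the rim, half-way up (24 mm over the underside). x points to the end with the pull lip, z up.
- blue_tray_2_center (a point): The other blue tray, same shape, size and mass, standing on the table. Origin: centre of the rim, half-way up (24 mm over the underside). x points to the end with the pull lip, z up.
- grey_tray_lip (a point): Middle of the pull lip of the grey tray, 100 mm from the tray's origin along its x, 40 mm over its underside.
- blue_tray_1_lip (a point): Middle of the pull lip of the first blue tray, 100 mm from the tray's origin along its x, 40 mm over its underside.
- blue_tray_2_lip (a point): Middle of the pull lip of the second blue tray, 100 mm from the tray's origin along its x, 40 mm over its underside.
- carton_grey_center (a point): Centre of a pink and brown folding carton, 117 x 34 x 34 mm, lying lengthwise in the pocket of the grey tray (3 mm above the tray's underside, centred 6 mm from the tray's origin toward the end without lip); x along it. Stays in its tray.
- carton_1_center (a point): Centre of a pink and brown folding carton, 117 x 34 x 34 mm, lying lengthwise in the pocket of the first blue tray (3 mm above the tray's underside, centred 6 mm from the tray's origin toward the end without lip); x along it. Stays in its tray.
- carton_2_center (a point): Centre of a black folding carton, 117 x 34 x 34 mm, lying lengthwise in the pocket of the second blue tray (3 mm above the tray's underside, centred 6 mm from the tray's origin toward the end without lip); x along it. Stays in its tray.
- grey_tray: Grey tray, origin at rim centre, at the underside. Ledges inside its end walls, 42 mm up: one mid-end at the lip end, two in the corners at the other; feet the other way round. So a tray set on it with rims in line and lip over the far end stands on the ledges, 42 mm higher, feet 6 mm inside the rim, 3 mm play all round, rim chamfered 2 mm. The same way round it sinks onto the carton.
- blue_tray_1: The first blue tray again, origin at the underside.
- blue_tray_2: The second blue tray again, origin at the underside.
- tape_roll: Bystander: roll of tan adhesive tape lying flat, 103 mm across, 25 mm high; origin at its underside.
- label_roll: Bystander: roll of white labels lying flat, 68 mm across, 26 mm high; origin at its underside.
- marker: Bystander: white and red marker pen, 135 mm long, lying on the table; origin at its underside.

How it is judged:
By the outcome, as a careful person would: the job done as asked, in the order asked, and still so for the second after the job is handed in, with the robot touching nothing.
It also fails if it takes over 48 s, if anything falls off the work surface, if the arm or the gripper's body presses on something with over 40 N, if the wrist force passes 120 N, or if a joint passes its speed limit or range.

### The arm

A 6-joint arm with a two-finger parallel gripper is mounted at the origin on a cart in front of the work surface, level with it; the furniture and walls round the work are solid. World frame = base frame: x ahead of the robot, y to its left, z up, the work surface at z = 0. Lengths are in m, angles in degrees, forces in N, time in s.
With the tool pointing down it reaches from about 0.35 to 0.875 m from the base axis. Payload 4.2 kg.
Tool frame: the origin (TCP) lies on the centre line of the jaws, within the pads' length; the fingertips stand 19 mm ahead of it and the grasp point (between the pads) is the TCP; z points along the fingers, y is the line along which they close (so a half turn about z gives the same grasp; the last joint's range is limited). The gripper opens to 87 mm and grips with 3 to 60 N. Pads are 19 mm wide; open, the fingers measure 117 mm over their backs; the gripper's body (75 mm by 190 mm) begins 51 mm behind the grasp point.
Start: joints at [86.551, 22.042, 0.453, 0, -68.411, -14.817], TCP at [0.196, 0.593, 0.242] pointing down, gripper open.
Joint ranges: [-179.83, 179.83], [-69.29, 118.12], [-61.27, 80.66], [-181.25, 117.63], [-171.15, -9.14], [-177.46, 177.46]. Speed limits (degrees/s): [159.86, 159.86, 180, 180, 180, 180].

### API

Orientations are given as a 3x3 rotation matrix whose columns are the frame's x, y, z axes.
In Python, from station import sense, capture, finish_job, search_frame, masks_of gives the robot as it stands.
- The arm moves only by the tool drive_tool, never from a script. Its argument "rows" is a list of rows, each a list of 7 numbers: the opening in per cent of the stroke, from 0 (shut) to 100 (fully open), then the shift along the world's x, y, z in mm, then the turn, a rotation vector about the world's x, y, z in rad. In form: [[fingers, dx, dy, dz, wx, wy, wz], ...]. A call has 1 to 5 rows; each row shifts and turns the commanded pose from where the row before left it; what a row does not reach is not made up. A row lasts 1/12 s, in which the tool goes at most 41.7 mm and 7.16 degrees, less where a joint would pass 70% of its speed; a pose out of reach is approached as far as the arm can. A call is refused whole if a number of a shift passes 41.7 or a number of a turn 0.125, either way. A call with a gripper value outside its range is refused whole. The fingers move at their own pace and stop on an object; the grip force is fixed at half the most. Time passes only in rows, so rows that do not move let the fingers close. It gives the time, the measured TCP pose, the force, the opening and the grip force at its end, in the units of the state.
- sense(): the state, without advancing time (a new reading comes with each control period).
- capture(name): name is "side" or "top" or "wrist"; returns a dict with "frame" (384x512x3 uint8, red, green, blue), "z_map" (384x512 float32, m along the optical axis (not along the pixel's ray), 0 where there is no reading), "fx", "fy", "cx", "cy" (pixels), "R" (3x3) and "t" (3): a world point X has camera coordinates R X + t; the wrist camera has in their place "T_tool_cam" (4x4, takes a point from camera to tool coordinates, whose origin is the TCP and whose axes are the flange's). Camera axes: x right, y down, z forward; pixel columns grow to the right and rows downward; lengths in m; the calibration is good to about 2 mm. The wrist camera is an equidistant fisheye: a pixel r from the principal point sees the ray r / f radians off the axis. A picture is of the moment at which its call begins: read the wrist's pose just before it.
- finish_job(): hands the job in; it is judged then, once.
Trained networks look in a picture, given as the dict that the camera call returned (one of the last four; its "shot" number tells which), for a name from the list of things; names that differ only in an ending like _2 or _b are one class to them, and where a whole thing is asked for, a point or a joint stands for the part that bears it (a point fixed in the world has none). Each returns a list of dicts, best first, with "p" (0 to 1); they miss things now and then, are a little off and sometimes report something else, mostly with a low value. They report only what shows in the picture. A call takes as long as a camera call.
- search_frame(label, picture): "xy" ([column, row] in pixels, amid what is visible of it).
- masks_of(label, picture): "region" (384x512 bool, what is visible of it) and "xy" ([column, row] in pixels, amid what is visible of it).
The state is a dict: "time_s": time; "joints": joint angles; "joint_velocities": joint speeds; "effort": joint torques, N m; "tcp_pos": TCP position; "ee_rot": TCP orientation; "wrist_force": force on the tool from outside, world axes, zero at the start; "moment": the same for the moment, N m; "gripper_width": opening from 0.0 (shut) to 1.0 (fully open); "gripper_force": force on a finger pad.
Only numpy, scipy, OpenCV 4.12 (cv2) and the standard library are available. Lean on these libraries where they do the work, as an engineer would, in place of code of your own. Each camera call takes 0.05 s, during which the arm holds its last target. There are 200 camera calls.

## Working session

There is one attempt and no reset: what is moved stays moved. The work goes in short steps, Python scripts to look and compute and a tool call to move; the robot and the scene stay as the last step left them, time stands still between calls to the robot, and variables do not carry over. Pictures are saved under pics/ and viewed, at most 10 in all, crops included, and the job is handed in when it is done.

Besides the shell and the picture viewer there is one more tool, called after ">>>" in YAML: its name, and indented under it one key for each argument. drive_tool: Moves the arm, as the interface text tells. Its arguments: {"type":"object","properties":{"rows":{"type":"array"}},"required":["rows"]}

```bash
ls; mkdir -p pics; cat > h.py <<'E'
import numpy as np, cv2
from station import *
def world(c):
    z=c["z_map"]; v,u=np.mgrid[:384,:512]
    P=np.stack([(u-c["cx"])/c["fx"]*z,(v-c["cy"])/c["fy"]*z,z],-1)
    return (P-c["t"])@c["R"]
E
python3 - <<'E'
from h import *
a=capture("top"); 
cv2.imwrite("pics/top.png",a["frame"][...,::-1])
W=world(a)
for n in ["grey_tray","blue_tray_1","grey_tray_lip","blue_tray_1_lip","carton_grey_center","carton_2_center"]:
    for m in search_frame(n,a)[:4]:
        x,y=m["xy"]; print(n,round(m["p"],2),np.round(m["xy"]),W[int(y),int(x)].round(3))
s=sense(); print(s["tcp_pos"],s["ee_rot"],s["gripper_width"],s["time_s"])
E
```

```text
pics
grey_tray 0.81 [192. 224.] [0.519 0.383 0.027]
grey_tray 0.66 [357. 195.] [0.574 0.009 0.033]
grey_tray 0.41 [331. 124.] [0.748 0.052 0.001]
blue_tray_1 0.87 [285. 258.] [0.436 0.175 0.004]
blue_tray_1 0.63 [351. 191.] [0.583 0.023 0.039]
grey_tray_lip 0.78 [192. 224.] [0.52  0.385 0.025]
blue_tray_1_lip 0.88 [280. 253.] [0.45  0.184 0.037]
carton_grey_center 0.77 [204. 233.] [0.498 0.355 0.039]
carton_2_center 0.56 [340. 207.] [0.548 0.047 0.038]
carton_2_center 0.45 [193. 225.] [0.517 0.381 0.024]
[0.19582724 0.59339696 0.2412878 ] [[ 9.49604005e-01 -3.13452089e-01 -1.47529967e-04]
 [-3.13452123e-01 -9.49603886e-01 -4.76524359e-04]
 [ 9.27252556e-06  4.98753021e-04 -9.99999876e-01]] 1.0025297468565655 0.35
```

View pics/top.png

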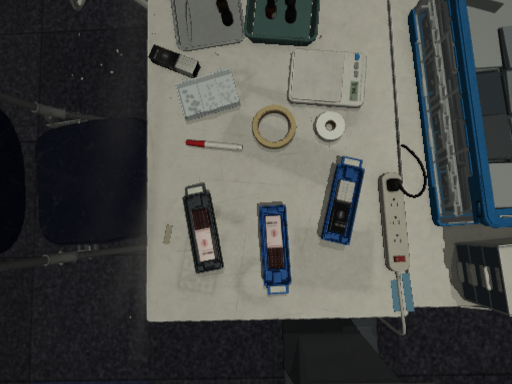

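The top view shows three trays: grey at about (203,230) with its lip up at (194,187), blue 1 at (274,247) with its lip down at (277,289), and blue 2 at (343,203) with its lip up at (350,160). Next I'll fit the rims from depth.

```bash
cat >> h.py <<'E'
def rim(c,uv,rad=55,lo=0.043,hi=0.06,W=None):
    W=world(c) if W is None else W
    v,u=np.mgrid[:384,:512]
    m=(np.hypot(u-uv[0],v-uv[1])<rad)&(W[...,2]>lo)&(W[...,2]<hi)
    n,l,st,_=cv2.connectedComponentsWithStats(cv2.dilate(m.astype(np.uint8),np.ones((3,3))))
    d=[np.hypot(*(np.argwhere(l==i).mean(0)[::-1]-uv)) for i in range(1,n)]
    l[~m]=0
    i=1+np.argmax(st[1:,4]); p=W[l==i][:,:2]
    r=cv2.minAreaRect((p*1000).astype(np.float32)); b=cv2.boxPoints(r)
    e=b[1]-b[0],b[2]-b[1]; L=max(e,key=lambda q:np.hypot(*q))
    return np.round(r[0],1),np.round(r[1],1),round(np.degrees(np.arctan2(L[1],L[0]))%180,1),len(p),round(float(np.median(W[l==i][:,2])),4)
E
python3 - <<'E'
from h import *
for cam in ["top"]:
  for k in range(2):
    a=capture(cam)
    for uv in [(203,230),(274,247),(343,203)]:
        print(rim(a,uv), rim(a,uv,lo=.03))
a=capture("side"); cv2.imwrite("pics/side.png",a["frame"][...,::-1])
W=world(a)
C=-a["R"].T@a["t"]; print("side cam",C)
E
```

```text
(array([511.4, 357.8]), array([192.9,  60.6]), np.float32(9.8), 469, 0.047) (array([511.8, 357.8]), array([193.7,  60.6]), np.float32(9.9), 1732, 0.0396)
(array([461.6, 195. ]), array([190.5,  60.1]), np.float32(2.2), 462, 0.0467) (array([459.8, 195. ]), array([193.9,  60.1]), np.float32(2.2), 784, 0.0438)
(array([562.9,  38.9]), array([ 60.6, 188.9]), np.float32(165.4), 457, 0.0467) (array([565.4,  38.3]), array([ 60.7, 194. ]), np.float32(165.4), 1716, 0.0394)
(array([510.8, 357.9]), array([191.7,  61. ]), np.float32(9.9), 470, 0.0469) (array([511.6, 358. ]), array([193.3,  61.1]), np.float32(9.9), 1724, 0.0398)
(array([461.8, 195. ]), array([190.1,  60. ]), np.float32(2.2), 480, 0.0469) (array([459.8, 195. ]), array([194.1,  60. ]), np.float32(2.2), 783, 0.0441)
(array([558.4,  40.2]), array([ 60.5, 179.5]), np.float32(165.3), 452, 0.0467) (array([565.4,  38.4]), array([ 60.5, 194.1]), np.float32(165.3), 1722, 0.0393)
side cam [0.35617819 0.91252873 0.48253238]
```

View pics/side.png

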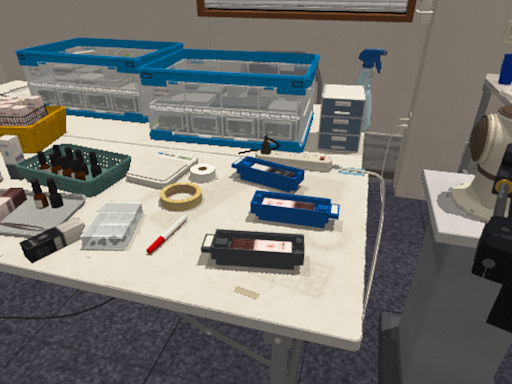

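The rims fit well: full length is 194 mm including the lip and width is 60 mm. The poses are:

| Tray | Centre (mm) | Lip direction |
|---|---|---|
| Grey | (501.8, 356.2) | 9.9° |
| Blue 1 | (469.8, 195.4) | 182.2° |
| Blue 2 | (555.7, 40.9) | 345.4° |

I'll go over the grey tray first to check it with the wrist camera.

>>> drive_tool:
  rows:
    - [100,30.6,-23.7,0,0,0,0.049]
    - [100,30.6,-23.7,0,0,0,0.049]
    - [100,30.6,-23.7,0,0,0,0.049]
    - [100,30.6,-23.7,0,0,0,0.049]
    - [100,30.6,-23.7,0,0,0,0.049]

```text
time_s: 0.92
tcp_pos: [0.3499, 0.4738, 0.2418]
ee_rot: [[0.998, -0.071, 0.0], [-0.071, -0.998, 0.0], [0.0, -0.0, -1.0]]
wrist_force: [0.4, 0.2, 0.0]
gripper_width: 0.999
gripper_force: 0.0
```

>>> drive_tool:
  rows:
    - [100,30.6,-23.7,0,0,0,0.049]
    - [100,30.6,-23.7,0,0,0,0.049]
    - [100,30.6,-23.7,0,0,0,0.049]
    - [100,30.6,-23.7,0,0,0,0.049]
    - [100,30.6,-23.7,0,0,0,0.049]

```text
time_s: 1.33
tcp_pos: [0.5031, 0.3551, 0.2418]
ee_rot: [[0.985, 0.173, 0.0], [0.173, -0.985, 0.0], [0.0, -0.0, -1.0]]
wrist_force: [-0.2, 0.8, 0.1]
gripper_width: 0.995
gripper_force: 0.0
```

>>> drive_tool:
  rows:
    - [100,0,0,0,0,0,0]
    - [100,0,0,0,0,0,0]
    - [100,0,0,0,0,0,0]

```text
time_s: 1.58
tcp_pos: [0.5017, 0.3564, 0.2414]
ee_rot: [[0.986, 0.169, -0.0], [0.169, -0.986, -0.0], [-0.0, -0.0, -1.0]]
wrist_force: [0.1, 0.5, 0.0]
gripper_width: 0.998
gripper_force: 0.0
```

```bash
cat >> h.py <<'E'
def wrist():
    s=sense(); c=capture("wrist"); z=c["z_map"]; v,u=np.mgrid[:384,:512]
    x=(u-c["cx"])/c["fx"]; y=(v-c["cy"])/c["fy"]; th=np.hypot(x,y)+1e-9
    k=np.tan(np.minimum(th,1.4))/th
    P=np.stack([x*k*z,y*k*z,z],-1); T=np.array(c["T_tool_cam"])
    P=P@T[:3,:3].T+T[:3,3]
    W=P@np.array(s["ee_rot"]).T+s["tcp_pos"]; W[(z<=0)|(th>1.35)]=np.nan
    return c,W,s
def rimw(W,ctr,lo,hi,rad=.13):
    "rim outline in a window (m) about ctr"
    m=(np.hypot(W[...,0]-ctr[0],W[...,1]-ctr[1])<rad)&(W[...,2]>lo)&(W[...,2]<hi)
    n,l,st,_=cv2.connectedComponentsWithStats(cv2.dilate(m.astype(np.uint8),np.ones((3,3))))
    l[~m]=0; p=W[l==1+np.argmax(st[1:,4])]
    r=cv2.minAreaRect((p[:,:2]*1000).astype(np.float32)); b=cv2.boxPoints(r)
    e=b[1]-b[0],b[2]-b[1]; L=max(e,key=lambda q:np.hypot(*q))
    return np.round(r[0],1),np.round(r[1],1),round(float(np.degrees(np.arctan2(L[1],L[0]))%180),1),len(p),np.round(np.percentile(p[:,2],[50,90]),4)
E
python3 - <<'E'
from h import *
c,W,s=wrist(); cv2.imwrite("pics/w1.png",c["frame"][...,::-1])
R=np.array(s["ee_rot"]);print(s["tcp_pos"],np.degrees(np.arctan2(R[1,0],R[0,0])),s["time_s"])
print(np.array(c["T_tool_cam"]).round(3))
for q in [(.505,.357),(.465,.195),(.56,.04)]:
  try: print(rimw(W,q,.03,.06),rimw(W,q,.043,.06))
  except Exception as e: print(e)
E
```

```text
[0.50173214 0.35643363 0.24141064] 9.752902847512837 1.5833
[[ 0.    -0.966 -0.26   0.07 ]
 [ 1.     0.     0.001  0.001]
 [-0.001 -0.26   0.966 -0.143]
 [ 0.     0.     0.     1.   ]]
(array([512.4, 358.7]), array([193. ,  60.7]), 9.5, 2938, array([0.0423, 0.0475])) (array([502.9, 357.1]), array([173.7,  60.7]), 9.5, 1313, array([0.0464, 0.0481]))
(array([496. , 196.8]), array([124. ,  62.4]), 2.4, 3375, array([0.0375, 0.0465])) (array([499.1, 196.9]), array([117.7,  62.3]), 2.3, 684, array([0.0464, 0.0482]))
(array([567.9,  39.1]), array([ 63.2, 190.5]), 165.3, 3681, array([0.0378, 0.046 ])) (array([560.5,  40.9]), array([ 62.9, 165.8]), 165.3, 716, array([0.046 , 0.0481]))
```

View pics/w1.png

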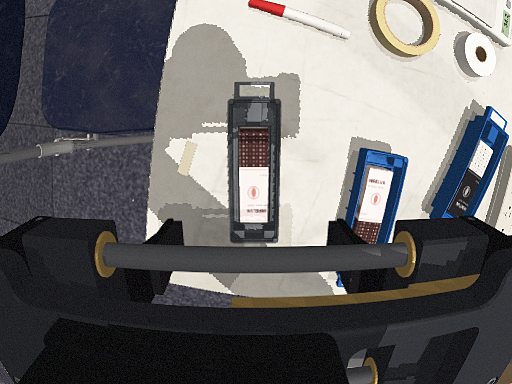

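The wrist view puts the grey rim at (228–280, 97–240), centred at (502.9, 357.1) and 9.5°, which agrees with the top camera. Next is blue 1.

>>> drive_tool:
  rows:
    - [100,-6.4,-32.2,0,0,0,-0.0264]
    - [100,-6.4,-32.2,0,0,0,-0.0264]
    - [100,-6.4,-32.2,0,0,0,-0.0264]
    - [100,-6.4,-32.2,0,0,0,-0.0264]
    - [100,-6.4,-32.2,0,0,0,-0.0264]

```text
time_s: 2.05
tcp_pos: [0.4684, 0.1955, 0.2418]
ee_rot: [[0.999, 0.041, 0.0], [0.041, -0.999, 0.0], [0.0, -0.0, -1.0]]
wrist_force: [0.8, 0.7, 1.5]
gripper_width: 1.0
gripper_force: 0.0
```

>>> drive_tool:
  rows:
    - [100,0,0,0,0,0,0]
    - [100,0,0,0,0,0,0]
    - [100,0,0,0,0,0,0]

```text
time_s: 2.3
tcp_pos: [0.4696, 0.1966, 0.2421]
ee_rot: [[0.999, 0.041, 0.001], [0.041, -0.999, 0.001], [0.001, -0.001, -1.0]]
wrist_force: [0.5, 0.1, 0.1]
gripper_width: 1.006
gripper_force: 0.0
```

```bash
python3 - <<'E'
from h import *
c,W,s=wrist()
R=np.array(s["ee_rot"]);print(s["tcp_pos"],np.degrees(np.arctan2(R[1,0],R[0,0])),s["time_s"])
for q in [(.505,.357),(.465,.195),(.56,.04)]:
  try: print(rimw(W,q,.03,.06),rimw(W,q,.043,.06))
  except Exception as e: print(e)
E
```

```text
[0.46962131 0.19663049 0.24208958] 2.3506568956074507 2.3
(array([512.3, 358.3]), array([194.4,  61.7]), 9.7, 5762, array([0.0378, 0.0463])) (array([502.5, 356.6]), array([174.5,  61.7]), 9.8, 1181, array([0.0462, 0.0479]))
(array([466.3, 196. ]), array([182.1,  60.4]), 1.8, 2348, array([0.0436, 0.0477])) (array([469.9, 196.1]), array([174.8,  60.4]), 1.8, 1314, array([0.0465, 0.048 ]))
(array([565.8,  39.1]), array([ 61.8, 194.3]), 165.3, 5710, array([0.038 , 0.0467])) (array([556.1,  41.6]), array([ 61.7, 174.3]), 165.4, 1248, array([0.0464, 0.0481]))
```

>>> drive_tool:
  rows:
    - [100,0,0,-40,0,0,0]
    - [100,0,0,-40,0,0,0]
    - [100,0,0,-40,0,0,0]
    - [100,0,0,-40,0,0,0]
    - [100,0,0,-30,0,0,0]

```text
time_s: 2.77
tcp_pos: [0.4688, 0.1962, 0.0485]
ee_rot: [[0.999, 0.041, -0.002], [0.041, -0.999, -0.002], [-0.002, 0.001, -1.0]]
wrist_force: [-0.3, 0.4, -0.6]
gripper_width: 1.003
gripper_force: 0.0
```

>>> drive_tool:
  rows:
    - [100,0,0,-15,0,0,0]
    - [100,0,0,0,0,0,0]
    - [60,0,0,0,0,0,0]
    - [60,0,0,0,0,0,0]
    - [60,0,0,0,0,0,0]

```text
time_s: 3.18
tcp_pos: [0.4709, 0.1968, 0.0381]
ee_rot: [[0.999, 0.04, 0.003], [0.04, -0.999, 0.002], [0.003, -0.002, -1.0]]
wrist_force: [0.0, 0.4, 0.4]
gripper_width: 0.851
gripper_force: 0.0
```

>>> drive_tool:
  rows:
    - [55,0,0,0,0,0,0]
    - [50,0,0,0,0,0,0]
    - [50,0,0,0,0,0,0]
    - [50,0,0,0,0,0,0]
    - [50,0,0,0,0,0,0]

```text
time_s: 3.6
tcp_pos: [0.4704, 0.1961, 0.0377]
ee_rot: [[0.999, 0.039, 0.002], [0.039, -0.999, 0.002], [0.002, -0.001, -1.0]]
wrist_force: [-2.5, 0.6, 6.0]
gripper_width: 0.69
gripper_force: 30.0
```

Gripped at a width of 60 mm and 30 N. I'll lift, carry the tray over the grey one and look.

>>> drive_tool:
  rows:
    - [50,0,0,10,0,0,0]
    - [50,0,0,20,0,0,0]
    - [50,0,0,30,0,0,0]
    - [50,0,0,30,0,0,0]
    - [50,0,0,10,0,0,0]

```text
time_s: 4.02
tcp_pos: [0.4716, 0.1965, 0.1409]
ee_rot: [[0.999, 0.04, 0.006], [0.04, -0.999, 0.004], [0.006, -0.004, -1.0]]
wrist_force: [1.2, 1.1, -2.6]
gripper_width: 0.689
gripper_force: 30.0
```

>>> drive_tool:
  rows:
    - [50,3,12,0,0,0,0.01]
    - [50,3,18,0,0,0,0.015]
    - [50,5,25,0,0,0,0.02]
    - [50,5,25,0,0,0,0.02]
    - [50,5,25,0,0,0,0.02]

```text
time_s: 4.43
tcp_pos: [0.4902, 0.3021, 0.1342]
ee_rot: [[0.992, 0.125, -0.003], [0.125, -0.992, -0.002], [-0.003, 0.002, -1.0]]
wrist_force: [0.4, 0.5, -1.7]
gripper_width: 0.686
gripper_force: 30.0
```

>>> drive_tool:
  rows:
    - [50,5,25,0,0,0,0.02]
    - [50,3,18,0,0,0,0.015]
    - [50,3,12.5,0,0,0,0.012]
    - [50,0,0,0,0,0,0]
    - [50,0,0,0,0,0,0]

```text
time_s: 4.85
tcp_pos: [0.5008, 0.3568, 0.1337]
ee_rot: [[0.985, 0.172, -0.003], [0.172, -0.985, -0.003], [-0.004, 0.003, -1.0]]
wrist_force: [-0.7, -0.6, -1.6]
gripper_width: 0.689
gripper_force: 30.0
```

>>> drive_tool:
  rows:
    - [50,0,0,0,0,0,0]
    - [50,0,0,0,0,0,0]
    - [50,0,0,0,0,0,0]

```text
time_s: 5.1
tcp_pos: [0.5016, 0.3553, 0.1362]
ee_rot: [[0.985, 0.17, -0.001], [0.17, -0.985, -0.001], [-0.001, 0.001, -1.0]]
wrist_force: [-0.8, -0.6, -1.3]
gripper_width: 0.689
gripper_force: 30.0
```

```bash
python3 - <<'E'
from h import *
for k in range(2):
  c,W,s=wrist()
  R=np.array(s["ee_rot"]);print(s["tcp_pos"].round(4),np.degrees(np.arctan2(R[1,0],R[0,0])),R[:,2].round(4),s["time_s"])
  t=s["tcp_pos"]
  print(rimw(W,t,t[2],t[2]+.02),rimw(W,t,t[2]+.005,t[2]+.02))
cv2.imwrite("pics/w2.png",c["frame"][...,::-1])
a=capture("side"); cv2.imwrite("pics/s2.png",cv2.resize(a["frame"][150:300,170:370,::-1],None,fx=3,fy=3,interpolation=2))
E
```

```text
[0.5016 0.3553 0.1362] 9.778890569952342 [-8.e-04 -7.e-04 -1.e+00] 5.1
(array([546.4, 362.1]), array([83.7, 83.7]), 9.6, 6952, array([0.1429, 0.1462])) (array([547.2, 362.2]), array([82.1, 83.7]), 99.5, 4567, array([0.1448, 0.1464]))
[0.5017 0.3554 0.1365] 9.776750864068937 [-3.e-04 -3.e-04 -1.e+00] 5.15
(array([546.5, 362.8]), array([83.9, 83.4]), 10.5, 6948, array([0.1432, 0.1465])) (array([547.4, 362.3]), array([82.3, 83.4]), 99.4, 4614, array([0.1451, 0.1468]))
```

View pics/w2.png

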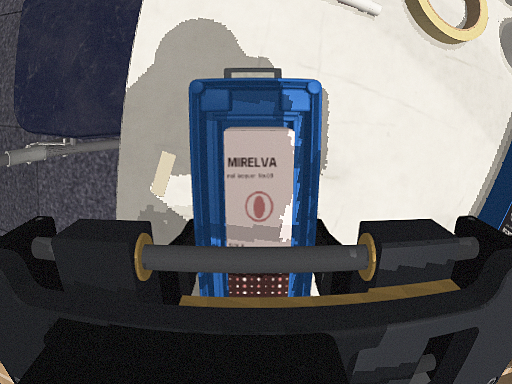

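View pics/s2.png

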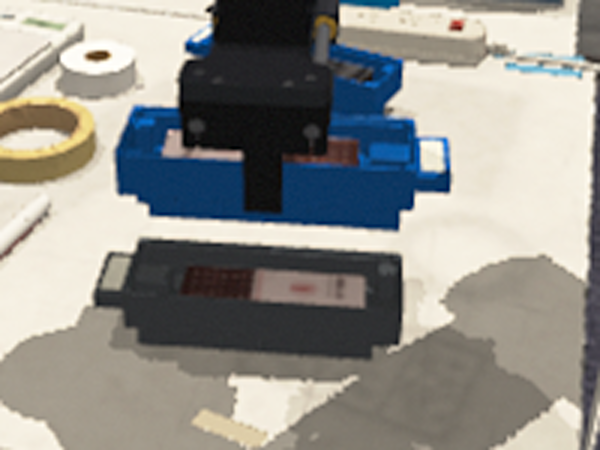

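The wrist view shows the blue tray square in the jaws, with its no-lip end at (190–322, 80). The side view shows it level, with its lip opposite the grey one. Next I'll measure the held rim in tool axes.

```bash
cat >> h.py <<'E'
def held():
    c,W,s=wrist(); R=np.array(s["ee_rot"]); P=(W-s["tcp_pos"])@R
    m=(np.abs(P[...,1])<.04)&(P[...,0]>.055)&(P[...,0]<.1)&(P[...,2]<-.007)&(P[...,2]>-.02)
    p=P[m]*1000
    f=p[(p[:,0]>75)]; 
    print("tcp",(s["tcp_pos"]*1000).round(1),"yaw",np.degrees(np.arctan2(R[1,0],R[0,0])).round(2),"t",s["time_s"])
    print("far x",np.percentile(p[:,0],[98,99.5,100]).round(1),"y",np.percentile(p[:,1],[0,.5,99.5,100]).round(1),"z",np.percentile(p[:,2],[5,50]).round(1))
    for a,b in ((56,66),(66,76),(76,90)):
        q=p[(p[:,0]>a)&(p[:,0]<b)]; print(a,np.percentile(q[:,1],[.5,99.5]).round(1),np.percentile(q[:,2],10).round(1))
    return c,W,s
E
python3 - <<'E'
from h import *
c,W,s=held(); held()
# reference: same routine, grey rim edges from wrist earlier: 502.7,356.8
E
```

```text
tcp [501.9 355.5 136.8] yaw 9.77 t 5.25
far x [86.9 87.  87.1] y [-29.7 -29.4  30.5  30.9] z [-10.5  -9.2]
56 [-29.5  30.7] -10.2
66 [-29.3  30.5] -10.2
76 [-29.   30.3] -10.2
tcp [501.9 355.7 136.8] yaw 9.78 t 5.3
far x [86.9 87.  87.1] y [-29.5 -29.3  30.6  31. ] z [-10.5  -9.2]
56 [-29.4  30.7] -10.2
66 [-29.3  30.7] -10.1
76 [-29.   30.3] -10.2
```

>>> drive_tool:
  rows:
    - [50,0.6,0.9,-10,0,0,0]
    - [50,0,0,-15,0,0,0]
    - [50,0,0,-10,0,0,0]
    - [50,0,0,-4,0,0,0]
    - [50,0,0,0,0,0,0]

```text
time_s: 5.77
tcp_pos: [0.5018, 0.3561, 0.0957]
ee_rot: [[0.985, 0.17, -0.002], [0.17, -0.985, -0.003], [-0.003, 0.002, -1.0]]
wrist_force: [-0.3, 0.4, -2.7]
gripper_width: 0.688
gripper_force: 30.0
```

>>> drive_tool:
  rows:
    - [50,0,0,-3,0,0,0]
    - [50,0,0,-2,0,0,0]
    - [50,0,0,-2,0,0,0]
    - [50,0,0,0,0,0,0]
    - [50,0,0,0,0,0,0]

```text
time_s: 6.18
tcp_pos: [0.5025, 0.357, 0.0907]
ee_rot: [[0.985, 0.17, 0.0], [0.17, -0.985, 0.0], [0.0, -0.0, -1.0]]
wrist_force: [1.0, -1.1, -2.3]
gripper_width: 0.686
gripper_force: 30.0
```

>>> drive_tool:
  rows:
    - [50,0,0,-2,0,0,0]
    - [50,0,0,-2,0,0,0]
    - [50,0,0,-1.5,0,0,0]
    - [50,0,0,0,0,0,0]
    - [50,0,0,0,0,0,0]

```text
time_s: 6.6
tcp_pos: [0.5024, 0.3568, 0.0849]
ee_rot: [[0.985, 0.17, -0.0], [0.17, -0.985, -0.0], [-0.0, 0.0, -1.0]]
wrist_force: [-0.2, -0.0, -2.1]
gripper_width: 0.687
gripper_force: 30.0
```

>>> drive_tool:
  rows:
    - [50,0,0,-1,0,0,0]
    - [50,0,0,-1,0,0,0]
    - [50,0,0,0,0,0,0]

```text
time_s: 6.85
tcp_pos: [0.5023, 0.3568, 0.0828]
ee_rot: [[0.985, 0.17, -0.0], [0.17, -0.985, -0.0], [-0.0, 0.0, -1.0]]
wrist_force: [-0.4, -0.5, -1.4]
gripper_width: 0.687
gripper_force: 30.0
```

The underside is inside the rim with no contact force, so I'll lower the last 3 mm.

>>> drive_tool:
  rows:
    - [50,0,0,-1,0,0,0]
    - [50,0,0,-1,0,0,0]
    - [50,0,0,-0.5,0,0,0]
    - [50,0,0,0,0,0,0]

```text
time_s: 7.18
tcp_pos: [0.5024, 0.3568, 0.0804]
ee_rot: [[0.985, 0.17, -0.0], [0.17, -0.985, -0.0], [-0.0, 0.0, -1.0]]
wrist_force: [-0.5, -1.0, -2.4]
gripper_width: 0.685
gripper_force: 30.0
```

>>> drive_tool:
  rows:
    - [50,0,0,-0.5,0,0,0]
    - [50,0,0,0,0,0,0]
    - [50,0,0,0,0,0,0]

```text
time_s: 7.43
tcp_pos: [0.5025, 0.3569, 0.0801]
ee_rot: [[0.985, 0.17, 0.0], [0.17, -0.985, 0.0], [0.0, -0.0, -1.0]]
wrist_force: [0.3, 0.2, -1.4]
gripper_width: 0.683
gripper_force: 30.0
```

>>> drive_tool:
  rows:
    - [50,0,0,-0.5,0,0,0]
    - [72,0,0,0,0,0,0]
    - [80,0,0,0,0,0,0]
    - [100,0,0,0,0,0,0]
    - [100,0,0,0,0,0,0]

```text
time_s: 7.85
tcp_pos: [0.5026, 0.357, 0.0798]
ee_rot: [[0.985, 0.17, 0.0], [0.17, -0.985, 0.0], [0.0, -0.0, -1.0]]
wrist_force: [1.2, -0.8, 0.5]
gripper_width: 0.867
gripper_force: 0.0
```

>>> drive_tool:
  rows:
    - [100,0,0,0,0,0,0]
    - [100,0,0,0,0,0,0]
    - [100,0,0,0,0,0,0]
    - [100,0,0,10,0,0,0]
    - [100,0,0,30,0,0,0]

```text
time_s: 8.27
tcp_pos: [0.5002, 0.3547, 0.1159]
ee_rot: [[0.986, 0.169, -0.008], [0.169, -0.986, -0.007], [-0.009, 0.006, -1.0]]
wrist_force: [-0.0, -0.1, 0.3]
gripper_width: 1.0
gripper_force: 0.0
```

>>> drive_tool:
  rows:
    - [100,0,0,40,0,0,0]
    - [100,0,0,40,0,0,0]
    - [100,0,0,40,0,0,0]
    - [100,0,0,0,0,0,0]
    - [100,0,0,0,0,0,0]

```text
time_s: 8.68
tcp_pos: [0.5034, 0.3579, 0.244]
ee_rot: [[0.985, 0.17, 0.006], [0.17, -0.985, 0.006], [0.007, -0.005, -1.0]]
wrist_force: [0.4, -0.1, -1.4]
gripper_width: 1.002
gripper_force: 0.0
```

```bash
python3 - <<'E'
from h import *
c,W,s=wrist(); print(s["tcp_pos"],s["time_s"],s["gripper_width"])
print(rimw(W,(.502,.357),.085,.1),rimw(W,(.502,.357),.075,.1))
# level check: plane through rim
m=(np.hypot(W[...,0]-.502,W[...,1]-.357)<.09)&(W[...,2]>.086)&(W[...,2]<.1); p=W[m]
A=np.c_[p[:,:2]-[.502,.357],np.ones(len(p))]; print(np.linalg.lstsq(A,p[:,2],rcond=None)[0].round(4))
print("grey lip",rimw(W,(.60,.373),.03,.045,.03))
a=capture("side"); cv2.imwrite("pics/s3.png",cv2.resize(a["frame"][150:300,170:370,::-1],None,fx=3,fy=3,interpolation=2))
E
```

```text
[0.50344559 0.35787138 0.24397691] 8.6833 1.0017591821926195
(array([510.6, 357.6]), array([158.7,  60.6]), 9.6, 1363, array([0.0886, 0.09  ])) (array([507.6, 355.2]), array([116.4,  34.5]), 9.4, 3446, array([0.079 , 0.0799]))
[ 0.0024 -0.0001  0.0885]
grey lip (array([599.4, 373.3]), array([16.6, 46.4]), 100.0, 552, array([0.0398, 0.0409]))
```

View pics/s3.png

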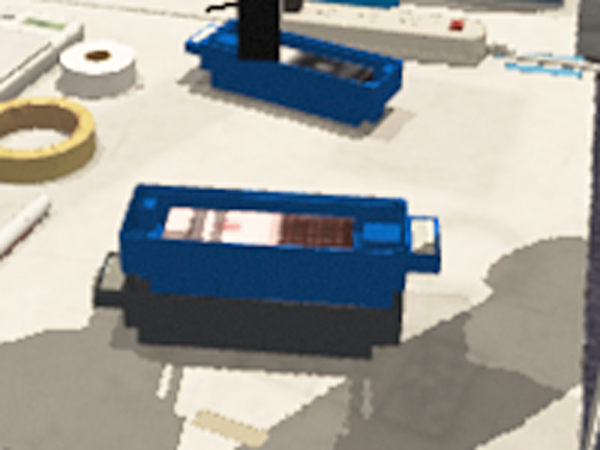

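Blue 1 is seated: its rim is at 90 mm, level, and the lips alternate. Next is blue 2.

>>> drive_tool:
  rows:
    - [100,5.4,-31.5,0,0,0,-0.0426]
    - [100,5.4,-31.5,0,0,0,-0.0426]
    - [100,5.4,-31.5,0,0,0,-0.0426]
    - [100,5.4,-31.5,0,0,0,-0.0426]
    - [100,5.4,-31.5,0,0,0,-0.0426]

```text
time_s: 9.2
tcp_pos: [0.5286, 0.1975, 0.2377]
ee_rot: [[0.999, -0.043, -0.003], [-0.043, -0.999, -0.002], [-0.003, 0.002, -1.0]]
wrist_force: [1.2, -0.4, 0.6]
gripper_width: 0.998
gripper_force: 0.0
```

>>> drive_tool:
  rows:
    - [100,5.3,-31.5,0,0,0,-0.0426]
    - [100,5.3,-31.5,0,0,0,-0.0426]
    - [100,5.3,-31.5,0,0,0,-0.0426]
    - [100,5.3,-31.5,0,0,0,-0.0426]
    - [100,5.3,-31.5,0,0,0,-0.0426]

```text
time_s: 9.62
tcp_pos: [0.5551, 0.0401, 0.2378]
ee_rot: [[0.967, -0.254, -0.004], [-0.254, -0.967, -0.001], [-0.003, 0.002, -1.0]]
wrist_force: [0.1, 0.8, 0.3]
gripper_width: 1.0
gripper_force: 0.0
```

>>> drive_tool:
  rows:
    - [100,0,0,0,0,0,0]
    - [100,0,0,0,0,0,0]
    - [100,0,0,0,0,0,0]
    - [100,0,0,0,0,0,0]

```text
time_s: 9.95
tcp_pos: [0.5556, 0.0426, 0.2387]
ee_rot: [[0.968, -0.251, -0.002], [-0.251, -0.968, -0.0], [-0.001, 0.001, -1.0]]
wrist_force: [0.4, -0.0, -0.7]
gripper_width: 1.002
gripper_force: 0.0
```

```bash
python3 - <<'E'
from h import *
c,W,s=wrist(); R=s["ee_rot"]; print(s["tcp_pos"],np.degrees(np.arctan2(R[1,0],R[0,0])),s["time_s"])
print(rimw(W,(.556,.041),.043,.06))
E
```

```text
[0.55560892 0.04259508 0.23873423] -14.52980228389292 9.95
(array([556. ,  41.7]), array([ 60.7, 175.1]), 165.2, 1334, array([0.0465, 0.048 ]))
```

>>> drive_tool:
  rows:
    - [100,0,0,-40,0,0,0]
    - [100,0,0,-40,0,0,0]
    - [100,0,0,-40,0,0,0]
    - [100,0,0,-40,0,0,0]
    - [100,0,0,-27,0,0,0]

```text
time_s: 10.42
tcp_pos: [0.5539, 0.0425, 0.0491]
ee_rot: [[0.968, -0.251, -0.004], [-0.251, -0.968, -0.001], [-0.004, 0.002, -1.0]]
wrist_force: [-0.6, 0.6, -0.7]
gripper_width: 1.005
gripper_force: 0.0
```

>>> drive_tool:
  rows:
    - [100,0,0,-15,0,0,0]
    - [100,0,0,0,0,0,0]
    - [75,0,0,0,0,0,0]
    - [60,0,0,0,0,0,0]
    - [60,0,0,0,0,0,0]

```text
time_s: 10.83
tcp_pos: [0.5572, 0.0427, 0.0393]
ee_rot: [[0.968, -0.251, 0.004], [-0.251, -0.968, 0.001], [0.003, -0.002, -1.0]]
wrist_force: [0.2, 0.1, -0.1]
gripper_width: 0.852
gripper_force: 0.0
```

>>> drive_tool:
  rows:
    - [55,0,0,0,0,0,0]
    - [50,0,0,0,0,0,0]
    - [50,0,0,0,0,0,0]
    - [50,0,0,0,0,0,0]
    - [50,0,0,0,0,0,0]

```text
time_s: 11.25
tcp_pos: [0.5566, 0.0421, 0.0387]
ee_rot: [[0.968, -0.252, 0.002], [-0.252, -0.968, 0.001], [0.002, -0.001, -1.0]]
wrist_force: [-1.8, 0.6, 5.1]
gripper_width: 0.686
gripper_force: 30.0
```

>>> drive_tool:
  rows:
    - [50,0,0,10,0,0,0]
    - [50,0,0,25,0,0,0]
    - [50,0,0,35,0,0,0]
    - [50,0,0,35,0,0,0]
    - [50,0,0,25,0,0,0]

```text
time_s: 11.67
tcp_pos: [0.5564, 0.0418, 0.1707]
ee_rot: [[0.968, -0.252, 0.003], [-0.252, -0.968, 0.0], [0.002, -0.001, -1.0]]
wrist_force: [0.1, 1.6, -1.3]
gripper_width: 0.691
gripper_force: 30.0
```

>>> drive_tool:
  rows:
    - [50,-2.5,15,10,0,0,0.02]
    - [50,-4,22,0,0,0,0.03]
    - [50,-5,29,0,0,0,0.04]
    - [50,-5,30,0,0,0,0.04]
    - [50,-5,30,0,0,0,0.04]

```text
time_s: 12.08
tcp_pos: [0.5335, 0.1685, 0.1776]
ee_rot: [[0.996, -0.084, -0.001], [-0.084, -0.996, -0.0], [-0.001, 0.0, -1.0]]
wrist_force: [0.4, 0.8, -2.5]
gripper_width: 0.687
gripper_force: 30.0
```

>>> drive_tool:
  rows:
    - [50,-5,30,0,0,0,0.04]
    - [50,-5,30,0,0,0,0.04]
    - [50,-5,30,0,0,0,0.04]
    - [50,-5,30,0,0,0,0.04]
    - [50,-5,30,0,0,0,0.04]

```text
time_s: 12.5
tcp_pos: [0.5085, 0.3188, 0.1774]
ee_rot: [[0.993, 0.117, -0.001], [0.117, -0.993, -0.001], [-0.001, 0.001, -1.0]]
wrist_force: [0.5, 0.2, -1.7]
gripper_width: 0.693
gripper_force: 30.0
```

>>> drive_tool:
  rows:
    - [50,-4,22,0,0,0,0.03]
    - [50,-3,17,0,0,0,0.025]
    - [50,0,0,0,0,0,0]
    - [50,0,0,0,0,0,0]
    - [50,0,0,0,0,0,0]

```text
time_s: 12.92
tcp_pos: [0.5022, 0.3559, 0.1773]
ee_rot: [[0.986, 0.169, -0.001], [0.169, -0.986, -0.001], [-0.001, 0.001, -1.0]]
wrist_force: [0.1, -0.1, -0.8]
gripper_width: 0.691
gripper_force: 30.0
```

>>> drive_tool:
  rows:
    - [50,0,0,0,0,0,0]
    - [50,0,0,0,0,0,0]
    - [50,0,0,0,0,0,0]

```text
time_s: 13.17
tcp_pos: [0.5027, 0.356, 0.1777]
ee_rot: [[0.986, 0.168, -0.0], [0.168, -0.986, -0.0], [-0.0, 0.0, -1.0]]
wrist_force: [0.8, 0.5, -1.8]
gripper_width: 0.685
gripper_force: 30.0
```

```bash
python3 - <<'E'
from h import *
c,W,s=held(); held()
a=capture("side"); cv2.imwrite("pics/s4.png",cv2.resize(a["frame"][120:300,170:370,::-1],None,fx=3,fy=3,interpolation=2))
E
```

```text
tcp [502.7 356.  177.7] yaw 9.68 t 13.1667
far x [86.2 86.3 86.4] y [-29.6 -29.3  30.7  30.8] z [-9.6 -8.4]
56 [-29.4  30.7] -9.3
66 [-29.4  30.8] -9.3
76 [-29.2  30.6] -9.4
tcp [502.7 356.2 177.7] yaw 9.69 t 13.2167
far x [86.2 86.3 86.4] y [-29.6 -29.3  30.7  30.9] z [-9.5 -8.4]
56 [-29.5  30.6] -9.2
66 [-29.4  30.9] -9.2
76 [-29.1  30.4] -9.3
```

View pics/s4.png

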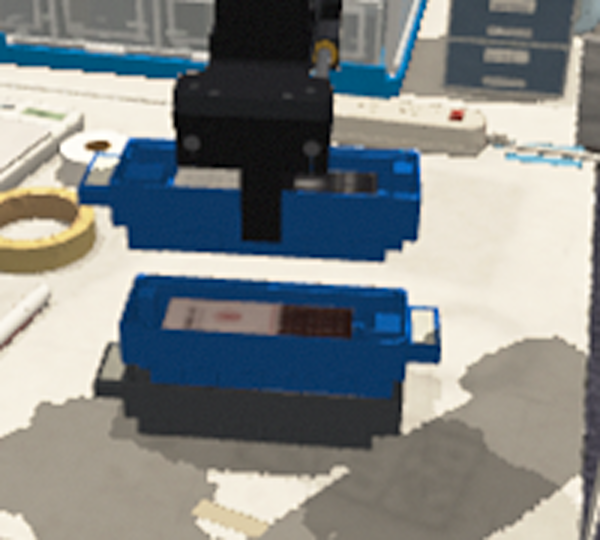

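The side view shows blue 2 level above the stack, with its lip on the left, opposite blue 1's. It needs a shift of about +0.5, +0.6 mm before lowering.

>>> drive_tool:
  rows:
    - [50,0.5,0.6,-10,0,0,0]
    - [50,0,0,-15,0,0,0]
    - [50,0,0,-12,0,0,0]
    - [50,0,0,-5,0,0,0]
    - [50,0,0,0,0,0,0]

```text
time_s: 13.73
tcp_pos: [0.5022, 0.3567, 0.1334]
ee_rot: [[0.986, 0.169, -0.003], [0.169, -0.986, -0.003], [-0.003, 0.002, -1.0]]
wrist_force: [1.0, -0.2, -2.4]
gripper_width: 0.689
gripper_force: 30.0
```

>>> drive_tool:
  rows:
    - [50,0,0,-2,0,0,0]
    - [50,0,0,-1,0,0,0]
    - [50,0,0,0,0,0,0]
    - [50,0,0,0,0,0,0]

```text
time_s: 14.07
tcp_pos: [0.5032, 0.3577, 0.1331]
ee_rot: [[0.986, 0.169, 0.001], [0.169, -0.986, 0.001], [0.001, -0.001, -1.0]]
wrist_force: [0.4, 0.5, -1.5]
gripper_width: 0.682
gripper_force: 30.0
```

>>> drive_tool:
  rows:
    - [50,0,0,-2,0,0,0]
    - [50,0,0,-2,0,0,0]
    - [50,0,0,-1,0,0,0]
    - [50,0,0,0,0,0,0]
    - [50,0,0,0,0,0,0]

```text
time_s: 14.48
tcp_pos: [0.5029, 0.3575, 0.1274]
ee_rot: [[0.986, 0.169, -0.0], [0.169, -0.986, -0.0], [-0.0, 0.0, -1.0]]
wrist_force: [-1.0, -0.1, -1.6]
gripper_width: 0.685
gripper_force: 30.0
```

>>> drive_tool:
  rows:
    - [50,0,-0.4,-1,0,0,0]
    - [50,0,0,-1,0,0,0]
    - [50,0,0,-1,0,0,0]
    - [50,0,0,0,0,0,0]

```text
time_s: 14.82
tcp_pos: [0.5028, 0.357, 0.1243]
ee_rot: [[0.986, 0.169, -0.0], [0.169, -0.986, -0.0], [-0.0, 0.0, -1.0]]
wrist_force: [-0.2, -0.1, -2.7]
gripper_width: 0.689
gripper_force: 30.0
```

>>> drive_tool:
  rows:
    - [50,0,0,-1,0,0,0]
    - [50,0,0,-0.5,0,0,0]
    - [50,0,0,0,0,0,0]
    - [50,0,0,0,0,0,0]

```text
time_s: 15.15
tcp_pos: [0.503, 0.3571, 0.123]
ee_rot: [[0.986, 0.169, 0.0], [0.169, -0.986, 0.0], [0.0, -0.0, -1.0]]
wrist_force: [0.2, -0.1, -2.0]
gripper_width: 0.687
gripper_force: 30.0
```

>>> drive_tool:
  rows:
    - [50,0,0,-0.5,0,0,0]
    - [50,0,0,0,0,0,0]
    - [72,0,0,0,0,0,0]
    - [80,0,0,0,0,0,0]
    - [100,0,0,0,0,0,0]

```text
time_s: 15.57
tcp_pos: [0.5032, 0.3573, 0.1229]
ee_rot: [[0.986, 0.169, 0.001], [0.169, -0.986, 0.001], [0.001, -0.0, -1.0]]
wrist_force: [0.7, -0.7, 0.1]
gripper_width: 0.796
gripper_force: 0.0
```

>>> drive_tool:
  rows:
    - [100,0,0,0,0,0,0]
    - [100,0,0,0,0,0,0]
    - [100,0,0,0,0,0,0]
    - [100,0,0,10,0,0,0]
    - [100,0,0,30,0,0,0]

```text
time_s: 15.98
tcp_pos: [0.5008, 0.3551, 0.1587]
ee_rot: [[0.986, 0.169, -0.008], [0.168, -0.986, -0.007], [-0.009, 0.006, -1.0]]
wrist_force: [0.6, 0.1, -0.2]
gripper_width: 0.995
gripper_force: 0.0
```

>>> drive_tool:
  rows:
    - [100,0,0,40,0,0,0]
    - [100,0,0,40,0,0,0]
    - [100,0,0,40,0,0,0]
    - [100,0,0,0,0,0,0]
    - [100,0,0,0,0,0,0]

```text
time_s: 16.4
tcp_pos: [0.5038, 0.3579, 0.287]
ee_rot: [[0.986, 0.17, 0.006], [0.169, -0.986, 0.006], [0.007, -0.005, -1.0]]
wrist_force: [0.4, -1.2, -0.5]
gripper_width: 0.999
gripper_force: 0.0
```

>>> drive_tool:
  rows:
    - [100,0,0,0,0,0,0]
    - [100,0,0,0,0,0,0]
    - [100,0,0,0,0,0,0]
    - [100,0,0,0,0,0,0]

```text
time_s: 16.73
tcp_pos: [0.5027, 0.3568, 0.2812]
ee_rot: [[0.986, 0.169, -0.002], [0.169, -0.986, -0.002], [-0.002, 0.002, -1.0]]
wrist_force: [0.8, 0.5, 0.6]
gripper_width: 0.998
gripper_force: 0.0
```

```bash
python3 - <<'E'
from h import *
c,W,s=wrist(); print(s["tcp_pos"],s["time_s"],s["gripper_width"])
print(rimw(W,(.502,.357),.127,.14))
m=(np.hypot(W[...,0]-.502,W[...,1]-.357)<.09)&(W[...,2]>.128)&(W[...,2]<.14); p=W[m]
A=np.c_[p[:,:2]-[.502,.357],np.ones(len(p))]; print(np.linalg.lstsq(A,p[:,2],rcond=None)[0].round(4))
a=capture("side"); cv2.imwrite("pics/s5.png",cv2.resize(a["frame"][120:300,170:370,::-1],None,fx=3,fy=3,interpolation=2))
E
```

```text
[0.50266971 0.35679784 0.28115471] 16.7333 0.9984581301215725
(array([510.8, 357.8]), array([157.2,  60.7]), 9.6, 1360, array([0.1305, 0.1321]))
[0.0018 0.0005 0.1306]
```

View pics/s5.png

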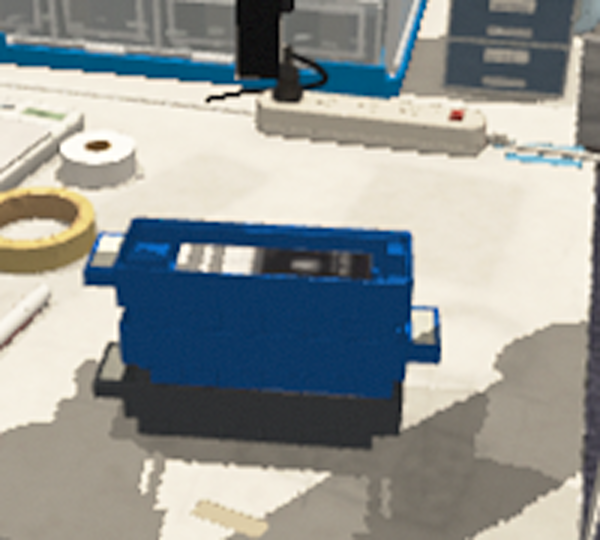

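The stack is level with its top rim at 132 mm. The lips alternate left, right, left from bottom to top, and the gripper is clear.

```bash
python3 -c "
from station import *
print(finish_job())"
```

```text
the job is handed in; nothing more can be done
None
```

Both blue trays are stacked on the grey one, which I left in place: lips alternate, the stack is level with its top rim at 132 mm, and the job was handed in at about 17 s; no verdict was returned.

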